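Unbolt the wire feeder's sprung cover and hold it open for a spool change

ROBOT

A 6-joint arm with a two-finger parallel gripper is mounted at the origin on a cart in front of the work surface, level with it; the furniture and walls round the work are solid. World frame = base frame: x ahead of the robot, y to its left, z up, the work surface at z = 0. Lengths are in mm, angles in rad, forces in N, time in s.
With the tool pointing down it reaches from about 350 to 975 mm from the base axis. Payload 7.1 kg.
Tool frame: the origin (TCP) lies between the finger pads, 19 mm behind the fingertips; this is the grasp point; z points along the fingers, y is the direction in which the jaws open and shut (so a half turn about z gives the same grasp; the last joint's range is limited). The gripper opens to 88 mm and grips with 3 to 60 N. Pads are 20 mm wide; open, the fingers measure 115 mm over their backs; the gripper's body (75 mm by 178 mm) begins 61 mm behind the grasp point.
Start: joints at [-1.341, 0.423, 1.63, -0, 1.089, -0.019], TCP at [153.92, -605.734, 241.375] pointing down, gripper open.
Joint ranges: [-3, 3], [-0.9, 2.11], [0.09, 2.58], [-1.31, 4.45], [0.11, 2.69], [-2.54, 2.54]. Speed limits (rad/s): [2.39, 2.39, 3.01, 3.14, 3.14, 3.14].

INTERFACE

Orientations are given as a rotation vector (axis times angle).
In Python, from workcell import ctrl gives the robot as it stands. The module is installed in compiled form; this text tells all that it offers.
- The arm moves only by the tool send_rows, never from a script. Its argument "commands" is a list of rows, each an object with "translation": the shift along the world's x, y, z normalised to -1 to 1, where 1 is 0.1 m, a list of three; "twist": the turn, a rotation vector about the world's x, y, z normalised to -1 to 1, where 1 is 0.5 rad, a list of three. A call has exactly 10 rows; each row is the pose to reach, as a shift and turn from the pose commanded when the call began; what a row does not reach only later rows make up. A row lasts 1/10 s, in which the tool goes at most 50 mm and 8.59 degrees, less where a joint would pass 70% of its speed; a pose out of reach is approached as far as the arm can. A call with a number of a shift or a turn outside -1 to 1 is refused whole. A call with a gripper value outside its range is refused whole. "grip" is the closure, from -1 (fully open) to 1 (shut), set as the call begins (left out, the last holds). The fingers move at their own pace and stop on an object; the grip force is fixed at half the most. Time passes only in rows, so rows that repeat a pose let the fingers close, or fill a call up. It gives the time, the measured TCP pose, the force and the opening at its end, in the units of the state.
- ctrl.get_obs(): the state, without advancing time (a new reading comes with each control period).
- ctrl.get_image(name): name is "scene" or "top"; returns a dict with "img" (384x512x3 uint8, red, green, blue), "intrinsics" (3x3 intrinsics, pixels), "cam_to_world" (4x4, takes a point from camera to world coordinates). Camera axes: x right, y down, z forward; pixel columns grow to the right and rows downward; lengths in mm; the calibration is good to about 2 mm. A picture is of the moment at which its call begins. There is no depth.
- ctrl.close_job(): hands the job in, once; it reports no verdict.
The state is a dict: "t": time; "qpos": joint angles; "qvel": joint speeds; "joint_torque": joint torques, N m; "ee_pos": TCP position; "orientation": TCP orientation; "ft_force": force on the tool from outside, world axes, zero at the start; "moment": the same for the moment, N m; "width": finger opening in mm.
Only numpy, scipy, OpenCV 4.12 (cv2) and the standard library are available. Lean on these libraries where they do the work, as an engineer would, in place of code of your own. Each camera call takes 0.05 s, during which the arm holds its last target. There are 200 camera calls.

TASK

On the small wire feeder, slide the cover's bolt all the way back to its end stop, then lift the cover by its bow handle and hold it open at about 60 degrees from shut, so that a workmate can reach in and change the wire spool. The cover is sprung and falls shut if let go, so finish while still holding it there by the handle, steady, with the other loose things on the table left where they are.

Things in the scene. Friction and masses are not known exactly. Their poses are not given: they have to be found in the camera images.
- feeder: small bench wire feeder: grey sheet-metal case 140 mm deep (its x), 200 mm wide (its y), fixed to the table close to the right of the long white tray (walls 140 mm high). Origin at the centre of its underside, on the table; x axis from its front panel (two dials, brass outlet) to its back, where the cover is hinged; z up. Rim 85 mm high, flat top of the shut cover 101 mm high.
- cover (a joint): angle of the feeder's cover in rad: 0 shut, grows as the front edge rises, 1.05 is 60 degrees, stop at 1.75. The cover weighs 0.4 to 0.7 kg and a spring in the hinge pulls it shut (0.12 N m when shut, 0.28 N m at 60 degrees): about 3 to 6 N at the handle. While the bolt is shot the cover has only about a degree of play
- cover_hinge (a point): point on the hinge axis, in the middle of the feeder's back top edge: at (70, 0, 85) mm in the feeder's frame. The hinge axis is parallel to the feeder's y
- cover_handle (a point): centre of the bar of the black bow handle on the cover: at (-50, 30, 141) mm in the feeder's frame while shut, so 120 mm ahead of the hinge and 56 mm above it; swings with the cover. The bar is round, 12 mm thick, runs along the feeder's y for 76 mm between two posts, its centre 40 mm above the cover's flat top, free beneath. It may turn between the fingers as the cover swings
- bolt (a joint): travel of the cover's sliding bolt in m: 0 shot into the steel eye on the feeder's right (-y) side, 0.026 fully withdrawn against its end stop. It slides along the feeder's +y, stays where it is left, and moves against about 2 N of friction
- bolt_grip (a point): middle of the black grip block on the bolt: 14 mm (feeder's x) by 18 mm (y) by 22 mm high, its middle 30 mm above the cover's flat top, free from 18 to 41 mm above it. At (-35, -72, 131) mm in the feeder's frame when the bolt is fully shot; moves with the bolt. The steel guides on either side of it, along y, stand 16 mm above the cover
- centre_punch: bystander: centre punch 110 mm long, lying near the table's front edge before the feeder; origin at its middle
- hex_nut: bystander: M12 nut, 19 mm across, lying by the centre punch; origin at its underside
- collet_body: bystander: brass collet body 44 mm long, 10 mm thick, lying at the table's front edge; origin at its middle
- spare_spool: bystander: the full spare spool, 100 mm across and 45 mm high, lying on the table to the left of the white tray; origin at the centre of its underside
- magnet: bystander: small arrow-shaped welding magnet, 42 x 54 x 17 mm, lying on the floor of the white tray at its near end; origin at its underside

How it is judged:
By the outcome, as a careful person would: the job done as asked, in the order asked, and still so for the second after the job is handed in, while the arm keeps its last pose, push and grip.
It also fails if it takes over 43 s, if anything falls off the work surface, if the arm or the gripper's body presses on something with over 40 N, if the wrist force passes 120 N, or if a joint passes its speed limit or range.

## Working session

There is one attempt and no reset: what is moved stays moved. The work goes in short steps, Python scripts to look and compute and a tool call to move; the robot and the scene stay as the last step left them, time stands still between calls to the robot, and variables do not carry over. Pictures are saved under pics/ and viewed, about 8 in all and at most 12, crops included, and the job is handed in when it is done.

Besides the shell and the picture viewer there is one more tool, called after ">>>" as name([rows], argument=value, ...), one row to a line, values as JSON. send_rows: Moves the arm, as the interface text tells. Its arguments: {"type":"object","properties":{"commands":{"type":"array","items":{"type":"object","properties":{"translation":{"type":"array","items":{"type":"number"}},"twist":{"type":"array","items":{"type":"number"}}}}},"grip":{"type":"number"}},"required":["commands"]}

```bash
mkdir -p pics
cat > h.py <<'E'
import numpy as np, cv2
from workcell import ctrl
def shot(n,f):
    d=ctrl.get_image(n); np.savez('pics/'+f+'.npz',img=d['img'],K=d['intrinsics'],T=d['cam_to_world']); return d['img'][:,:,::-1]
def load(f):
    d=np.load('pics/'+f+'.npz'); return d['img'],d['K'],d['T']
def ray(f,u,v):
    _,K,T=load(f); r=T[:3,:3]@np.linalg.solve(K,[u,v,1.]); return T[:3,3],r/np.linalg.norm(r)
def onz(f,u,v,z):
    o,r=ray(f,u,v); return o+r*(z-o[2])/r[2]
def proj(f,p):
    _,K,T=load(f); q=K@(T[:3,:3].T@(np.array(p,float)-T[:3,3])); return q[:2]/q[2]
E
python3 - <<'E'
from h import *
for n in('top','scene'):
    im=shot(n,n+'0'); cv2.imwrite(f'pics/{n}0.png',cv2.resize(im,(800,600),interpolation=cv2.INTER_CUBIC))
    _,K,T=load(n+'0'); print(K.round(1).tolist(),T.round(3).tolist())
print(ctrl.get_obs())
E
```

```text
[[470.1, 0.0, 256.9], [0.0, 470.1, 205.2], [0.0, 0.0, 1.0]] [[0.022, -0.99, 0.136, 379.421], [-1.0, -0.021, 0.016, 23.807], [-0.013, -0.136, -0.991, 1323.328], [0.0, 0.0, 0.0, 1.0]]
[[478.6, 0.0, 258.9], [0.0, 478.6, 194.0], [0.0, 0.0, 1.0]] [[-0.639, -0.509, 0.577, -85.566], [-0.77, 0.431, -0.471, 538.809], [-0.009, -0.745, -0.667, 843.752], [0.0, 0.0, 0.0, 1.0]]
{'t': 0.1, 'qpos': array([-1.34097825e+00,  4.23766966e-01,  1.63060638e+00,  5.44676839e-07,
        1.08859207e+00, -1.90153249e-02]), 'qvel': array([ 0.00137011, -0.00293228, -0.00236887,  0.00048044,  0.00178937,
       -0.00017169]), 'joint_torque': array([-6.16634352e-04, -5.45616710e+01, -2.74321246e+01,  6.45086635e-02,
        1.87926181e-02, -3.39510564e-05]), 'ee_pos': array([ 153.82862215, -605.28429559,  240.68064891]), 'orientation': array([-3.11595424e+00, -3.89689160e-01,  2.26007050e-04]), 'ft_force': array([ 0.44387162, -0.58820988, -0.7561142 ]), 'moment': array([-0.02337454, -0.01235948, -0.01979822]), 'width': 88.04812149936703}
```

View pics/top0.png

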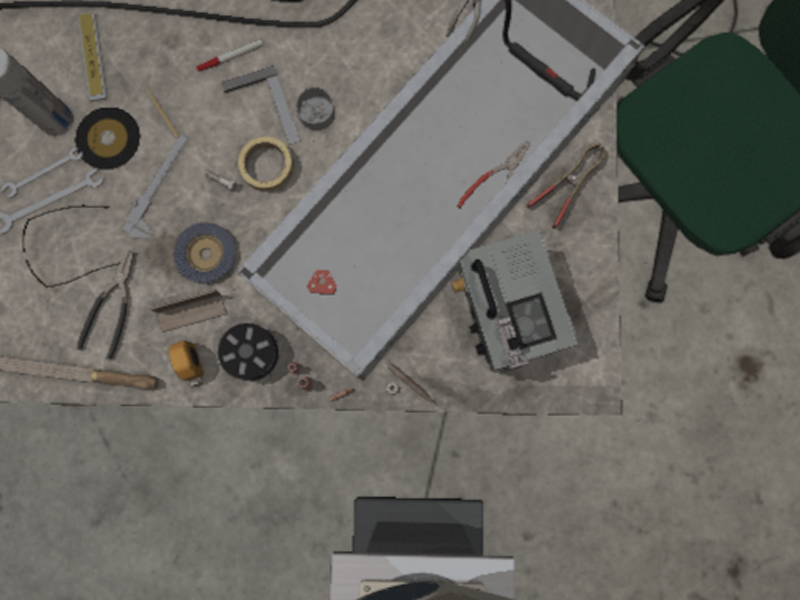

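View pics/scene0.png

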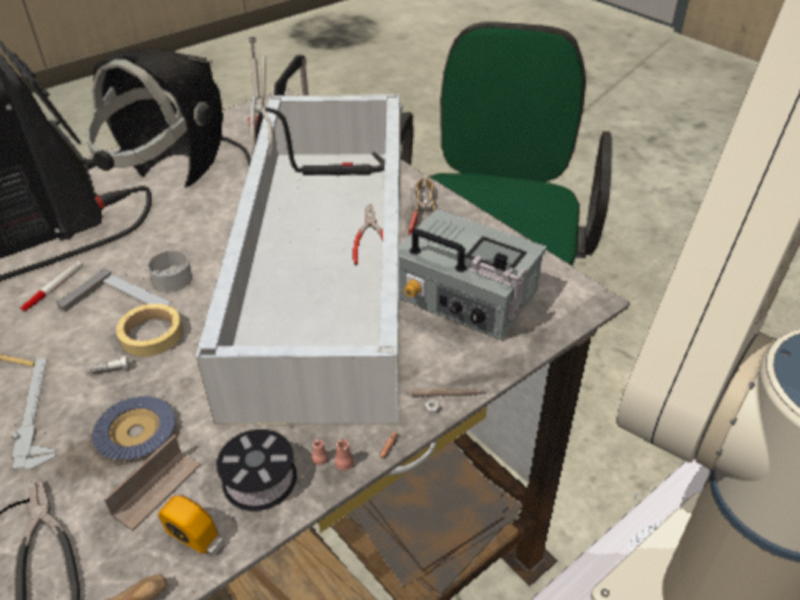

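The top view has the feeder at around (520,300) with its front panel facing left (world +y), the handle at (487,290) and the bolt at (510,340). The scene view has the handle at (440,245) and the bolt grip at (500,262). I'll enlarge both next.

Run:
```python
from h import *
a=load('top0')[0][140:245,285:385,::-1]; b=load('scene0')[0][130:220,250:355,::-1]
a=cv2.resize(a,None,fx=5,fy=5,interpolation=cv2.INTER_CUBIC); cv2.imwrite('pics/c1.png',a)
b=cv2.resize(b,None,fx=6,fy=6,interpolation=cv2.INTER_CUBIC); cv2.imwrite('pics/c2.png',b)
```

```text
(no output)
```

View pics/c1.png

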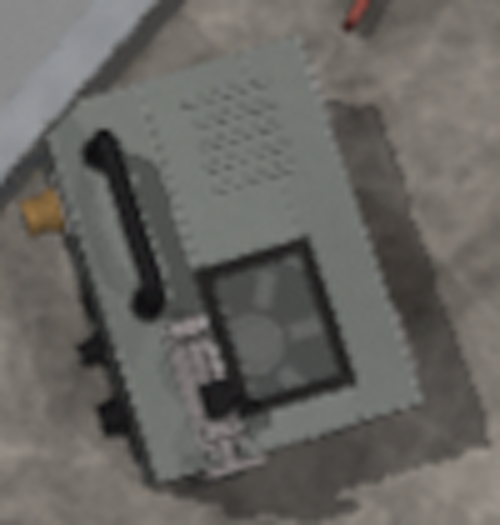

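View pics/c2.png

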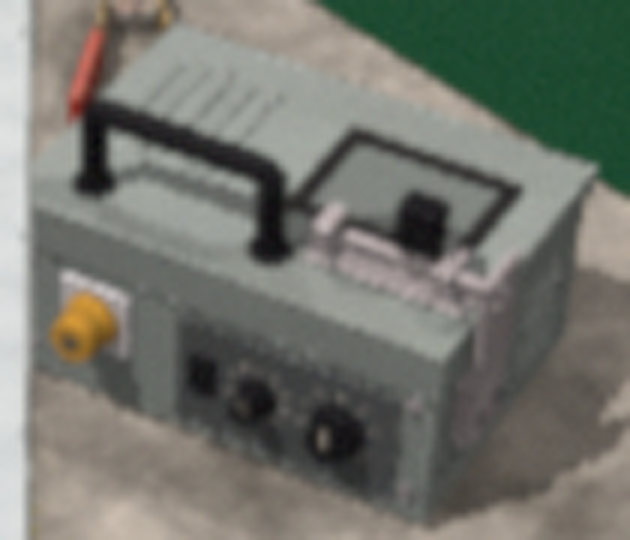

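Top crop: the bar runs from (105,145) to (150,300), the grip is at (222,398), and the cover corners are at (300,40), (420,405) and (155,483). Scene crop: the bar runs from (98,108) to (268,178) and the grip is centred at (422,220). Next I triangulate.

```bash
cat >> h.py <<'E'
def tri(f,a,g,b):
    o1,r1=ray(f,*a);o2,r2=ray(g,*b)
    s=np.linalg.lstsq(np.c_[r1,-r2],o2-o1,rcond=None)[0]
    p,q=o1+s[0]*r1,o2+s[1]*r2
    return (p+q)/2,np.linalg.norm(p-q)
E
python3 - <<'E'
from h import *
t=lambda u,v:(285+(u+.5)/5-.5,140+(v+.5)/5-.5)
s=lambda u,v:(250+(u+.5)/6-.5,130+(v+.5)/6-.5)
for n,a,b in[('barL',(105,145),(98,108)),('barR',(150,300),(268,178)),('grip',(222,398),(422,218))]:
    p,e=tri('top0',t(*a),'scene0',s(*b)); print(n,p.round(1),round(e,1), onz('top0',*t(*a),{'g':142}.get(n[0],146)).round(1))
C=[onz('top0',*t(*c),101)[:2] for c in((300,40),(420,405),(155,483))]
print(np.round(C,1),np.linalg.norm(C[0]-C[1]),np.linalg.norm(C[2]-C[1]))
# fit feeder pose: x,y,yaw from bar (z141), grip (z136), corners
L=[((-50,66),onz('top0',*t(105,145),143)[:2]),((-50,-6),onz('top0',*t(150,300),143)[:2]),((-35,-72),onz('top0',*t(222,398),140)[:2]),
 ((70,100),C[0]),((70,-100),C[1]),((-70,-100),C[2])]
P=np.array([l[0] for l in L],float);Q=np.array([l[1] for l in L])
pc,qc=P.mean(0),Q.mean(0);U,S,V=np.linalg.svd((P-pc).T@(Q-qc));R=V.T@np.diag([1,np.linalg.det(V.T@U.T)])@U.T
tt=qc-R@pc;print('yaw',np.arctan2(R[1,0],R[0,0]),'o',tt,'res',(Q-(P@R.T+tt)).round(1).tolist())
np.savez('pose.npz',R=R,t=tt)
W=lambda p:np.r_[R@np.array(p[:2])+tt,p[2]]
for n,p in dict(handle=(-50,30,141),hinge=(70,0,85),grip=(-35,-72,131),barL=(-50,66,141),barR=(-50,-6,141)).items():
    print(n,W(p).round(1),proj('scene0',W(p)).round(1),'crop',((proj('scene0',W(p))-[250,130])*6).round(0))
for u,v in((362,375),):
    pass
print('tray near corner',onz('top0',362*.64,372*.64,140).round(0),'tray far rt',onz('top0',638*.64,45*.64,140).round(0))
from scipy.spatial.transform import Rotation as Ro
print(Ro.from_rotvec(ctrl.get_obs()['orientation']).as_matrix().round(3))
E
```

```text
barL [638.7 -78.5 145. ] 2.7 [637.5 -79.4 146. ]
barR [ 560.  -101.5  143.7] 4.5 [ 558.  -102.8  146. ]
grip [ 511.7 -139.8  133.1] 3.6 [ 509.4 -139.7  142. ]
[[ 706.5 -186.5]
 [ 512.4 -248.3]
 [ 468.8 -110.7]] 203.69219527581328 144.34565490086092
yaw -1.2583480986315916 o [ 586.76571445 -149.28894855] res [[4.0, 1.8], [-7.2, 0.5], [2.1, -1.9], [3.1, -1.4], [-0.7, -1.7], [-1.3, 2.7]]
handle [599.9 -92.5 141. ] [281.2 154. ] crop [187. 144.]
hinge [ 608.3 -215.9   85. ] [313.6 151.2] crop [382. 127.]
grip [ 507.5 -138.1  131. ] [321.4 167.8] crop [428. 227.]
barL [634.2 -81.4 141. ] [268.6 149.3] crop [111. 116.]
barR [ 565.7 -103.6  141. ] [294.2 158.8] crop [265. 173.]
tray near corner [457. 105. 140.] tray far rt [1025. -350.  140.]
[[ 0.969  0.246 -0.   ]
 [ 0.246 -0.969  0.001]
 [ 0.    -0.001 -1.   ]]
```

The pose is consistent: the cover measures 204 x 144 mm and the heights agree to within about 4 mm. I'll move above the bolt grip at z≈240, yawing by +0.064 rad so that the jaws open along the feeder's x.

>>> send_rows([
  {"translation":[0.07,0.09,0],"twist":[0,0,0.02]},
  {"translation":[0.14,0.18,0],"twist":[0,0,0.04]},
  {"translation":[0.22,0.28,0],"twist":[0,0,0.06]},
  {"translation":[0.3,0.38,0],"twist":[0,0,0.08]},
  {"translation":[0.38,0.48,0],"twist":[0,0,0.1]},
  {"translation":[0.46,0.58,0],"twist":[0,0,0.12]},
  {"translation":[0.54,0.68,0],"twist":[0,0,0.13]},
  {"translation":[0.62,0.78,0],"twist":[0,0,0.13]},
  {"translation":[0.7,0.88,0],"twist":[0,0,0.13]},
  {"translation":[0.75,0.95,0],"twist":[0,0,0.13]},
], grip=-0.2)

```text
t: 1.1
ee_pos: [229.7, -509.8, 241.4]
orientation: [-3.103, -0.492, -0.0]
ft_force: [-0.3, 0.3, 0.6]
width: 52.7
```

>>> send_rows([
  {"translation":[0.07,0.09,0],"twist":[0,0,0]},
  {"translation":[0.14,0.18,0],"twist":[0,0,0]},
  {"translation":[0.22,0.28,0],"twist":[0,0,0]},
  {"translation":[0.3,0.38,0],"twist":[0,0,0]},
  {"translation":[0.38,0.48,0],"twist":[0,0,0]},
  {"translation":[0.46,0.58,0],"twist":[0,0,0]},
  {"translation":[0.54,0.68,0],"twist":[0,0,0]},
  {"translation":[0.62,0.78,0],"twist":[0,0,0]},
  {"translation":[0.7,0.88,0],"twist":[0,0,0]},
  {"translation":[0.75,0.95,0],"twist":[0,0,0]},
])

```text
t: 2.1
ee_pos: [304.7, -414.8, 241.4]
orientation: [-3.103, -0.492, -0.0]
ft_force: [0.7, 0.4, 0.2]
width: 53.0
```

>>> send_rows([
  {"translation":[0.07,0.09,0],"twist":[0,0,0]},
  {"translation":[0.14,0.18,0],"twist":[0,0,0]},
  {"translation":[0.22,0.28,0],"twist":[0,0,0]},
  {"translation":[0.3,0.38,0],"twist":[0,0,0]},
  {"translation":[0.38,0.48,0],"twist":[0,0,0]},
  {"translation":[0.46,0.58,0],"twist":[0,0,0]},
  {"translation":[0.54,0.68,0],"twist":[0,0,0]},
  {"translation":[0.62,0.78,0],"twist":[0,0,0]},
  {"translation":[0.7,0.88,0],"twist":[0,0,0]},
  {"translation":[0.75,0.95,0],"twist":[0,0,0]},
])

```text
t: 3.1
ee_pos: [379.7, -319.8, 241.4]
orientation: [-3.103, -0.492, -0.0]
ft_force: [-0.2, -0.2, -0.1]
width: 52.7
```

>>> send_rows([
  {"translation":[0.07,0.09,0],"twist":[0,0,0]},
  {"translation":[0.14,0.18,0],"twist":[0,0,0]},
  {"translation":[0.22,0.28,0],"twist":[0,0,0]},
  {"translation":[0.3,0.38,0],"twist":[0,0,0]},
  {"translation":[0.38,0.48,0],"twist":[0,0,0]},
  {"translation":[0.46,0.58,0],"twist":[0,0,0]},
  {"translation":[0.54,0.68,0],"twist":[0,0,0]},
  {"translation":[0.62,0.78,0],"twist":[0,0,0]},
  {"translation":[0.7,0.88,0],"twist":[0,0,0]},
  {"translation":[0.75,0.95,0],"twist":[0,0,0]},
])

```text
t: 4.1
ee_pos: [454.7, -224.8, 241.4]
orientation: [3.103, 0.492, 0.0]
ft_force: [1.1, -0.3, 1.0]
width: 52.9
```

>>> send_rows([
  {"translation":[0.07,0.09,0],"twist":[0,0,0]},
  {"translation":[0.14,0.18,0],"twist":[0,0,0]},
  {"translation":[0.22,0.28,-0.05],"twist":[0,0,0]},
  {"translation":[0.3,0.38,-0.1],"twist":[0,0,0]},
  {"translation":[0.38,0.48,-0.2],"twist":[0,0,0]},
  {"translation":[0.46,0.58,-0.3],"twist":[0,0,0]},
  {"translation":[0.52,0.68,-0.4],"twist":[0,0,0]},
  {"translation":[0.55,0.8,-0.5],"twist":[0,0,0]},
  {"translation":[0.55,0.87,-0.5],"twist":[0,0,0]},
  {"translation":[0.55,0.87,-0.5],"twist":[0,0,0]},
])

```text
t: 5.1
ee_pos: [508.5, -137.7, 190.9]
orientation: [-3.102, -0.493, 0.002]
ft_force: [-0.0, -1.4, -0.7]
width: 52.7
```

Run:
```python
from h import *
a=shot('top','top1')[130:250,275:395]; b=shot('scene','scene1')[110:230,240:370]
a=cv2.resize(a,(400,400),interpolation=cv2.INTER_CUBIC); b=cv2.resize(b,(400,369),interpolation=cv2.INTER_CUBIC)
c=np.zeros((400,800,3),np.uint8);c[:,:400]=a;c[:369,400:]=b;cv2.imwrite('pics/c3.png',c)
```

```text
(no output)
```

View pics/c3.png

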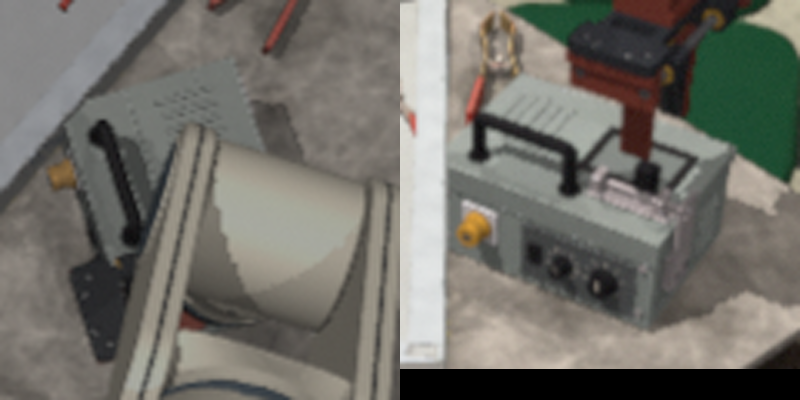

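The scene view shows the front finger (637,130) just above and ahead of the grip block (647,177). A quick projection check comes next.

Run:
```python
from h import *
for p in((508.5,-137.7,131),(511,-139,131),(508.5,-137.7,142)): print(proj('scene0',p))
im=load('scene0')[0].astype(int); m=(im[150:180,310:330].max(2)<60)
n,l,s,c=cv2.connectedComponentsWithStats(m.astype(np.uint8)); print(s+[310,150,0,0,0],c+[310,150])
o,r=ray('top0',*(285+222/5-.4,140+398/5-.4)); print(onz('top0',285+222/5-.4,140+398/5-.4,142))
```

```text
[320.95429021 167.65680332]
[320.59181335 166.93451967]
[321.31636486 164.01288624]
[[310 150  20  30 520]
 [310 153   3   1   3]
 [314 154   2   1   2]
 [320 156   1   1   1]
 [328 159   1   1   1]
 [315 162   9  11  69]
 [328 168   2   3   4]] [[319.45384615 164.23653846]
 [311.         153.        ]
 [314.5        154.        ]
 [320.         156.        ]
 [328.         159.        ]
 [319.71014493 167.23188406]
 [328.5        169.        ]]
[ 509.40639296 -139.71947088  142.        ]
```

>>> send_rows([
  {"translation":[0.02,-0.01,-0.06],"twist":[0,0,0]},
  {"translation":[0.02,-0.01,-0.12],"twist":[0,0,0]},
  {"translation":[0.02,-0.01,-0.18],"twist":[0,0,0]},
  {"translation":[0.02,-0.01,-0.24],"twist":[0,0,0]},
  {"translation":[0.02,-0.01,-0.3],"twist":[0,0,0]},
  {"translation":[0.02,-0.01,-0.36],"twist":[0,0,0]},
  {"translation":[0.02,-0.01,-0.42],"twist":[0,0,0]},
  {"translation":[0.02,-0.01,-0.47],"twist":[0,0,0]},
  {"translation":[0.02,-0.01,-0.51],"twist":[0,0,0]},
  {"translation":[0.02,-0.01,-0.51],"twist":[0,0,0]},
])

```text
t: 6.2
ee_pos: [510.6, -139.6, 139.8]
orientation: [-3.103, -0.491, 0.001]
ft_force: [0.4, 0.8, -0.4]
width: 52.4
```

>>> send_rows([
  {"translation":[0,0,0],"twist":[0,0,0]},
  {"translation":[0,0,0],"twist":[0,0,0]},
  {"translation":[0,0,0],"twist":[0,0,0]},
  {"translation":[0,0,0],"twist":[0,0,0]},
  {"translation":[0,0,0],"twist":[0,0,0]},
  {"translation":[0,0,0],"twist":[0,0,0]},
  {"translation":[0,0,0],"twist":[0,0,0]},
  {"translation":[0,0,0],"twist":[0,0,0]},
  {"translation":[0,0,0],"twist":[0,0,0]},
  {"translation":[0,0,0],"twist":[0,0,0]},
], grip=1)

```text
t: 7.2
ee_pos: [510.6, -139.0, 140.5]
orientation: [-3.102, -0.491, 0.001]
ft_force: [-0.6, 4.8, 4.7]
width: 13.9
```

The width reads 14 mm, so the block is held. I'll slide it along feeder +y, (0.951, 0.308), to 24 mm first and then on to the stop.

>>> send_rows([
  {"translation":[0.03,0.01,0],"twist":[0,0,0]},
  {"translation":[0.06,0.02,0],"twist":[0,0,0]},
  {"translation":[0.09,0.03,0],"twist":[0,0,0]},
  {"translation":[0.12,0.04,0],"twist":[0,0,0]},
  {"translation":[0.15,0.05,0],"twist":[0,0,0]},
  {"translation":[0.18,0.06,0],"twist":[0,0,0]},
  {"translation":[0.2,0.065,0],"twist":[0,0,0]},
  {"translation":[0.22,0.072,0],"twist":[0,0,0]},
  {"translation":[0.228,0.074,0],"twist":[0,0,0]},
  {"translation":[0.228,0.074,0],"twist":[0,0,0]},
])

```text
t: 8.2
ee_pos: [533.1, -131.6, 140.4]
orientation: [-3.102, -0.491, 0.002]
ft_force: [-3.4, 5.6, 5.2]
width: 13.7
```

>>> send_rows([
  {"translation":[0.005,0.002,0],"twist":[0,0,0]},
  {"translation":[0.01,0.003,0],"twist":[0,0,0]},
  {"translation":[0.015,0.005,0],"twist":[0,0,0]},
  {"translation":[0.02,0.006,0],"twist":[0,0,0]},
  {"translation":[0.025,0.008,0],"twist":[0,0,0]},
  {"translation":[0.03,0.01,0],"twist":[0,0,0]},
  {"translation":[0.035,0.011,0],"twist":[0,0,0]},
  {"translation":[0.038,0.012,0],"twist":[0,0,0]},
  {"translation":[0.038,0.012,0],"twist":[0,0,0]},
  {"translation":[0.038,0.012,0],"twist":[0,0,0]},
])

```text
t: 9.2
ee_pos: [535.2, -130.8, 140.1]
orientation: [-3.101, -0.491, 0.008]
ft_force: [-8.4, 2.6, 8.9]
width: 13.7
```

>>> send_rows([
  {"translation":[0.01,0.003,0],"twist":[0,0,0]},
  {"translation":[0.015,0.005,0],"twist":[0,0,0]},
  {"translation":[0.02,0.006,0],"twist":[0,0,0]},
  {"translation":[0.025,0.008,0],"twist":[0,0,0]},
  {"translation":[0.025,0.008,0],"twist":[0,0,0]},
  {"translation":[0.025,0.008,0],"twist":[0,0,0]},
  {"translation":[0.025,0.008,0],"twist":[0,0,0]},
  {"translation":[0.025,0.008,0],"twist":[0,0,0]},
  {"translation":[0.025,0.008,0],"twist":[0,0,0]},
  {"translation":[0.025,0.008,0],"twist":[0,0,0]},
])

```text
t: 10.2
ee_pos: [535.4, -130.6, 139.8]
orientation: [-3.101, -0.492, 0.015]
ft_force: [-17.1, -2.6, 12.2]
width: 13.8
```

The stop is firm: the bolt travelled 26 mm, then moved only 0.2 mm for a further 2.5 mm commanded, with the force rising to 17 N. I'll release, rise and go over the handle.

>>> send_rows([
  {"translation":[-0.02,-0.006,0],"twist":[0,0,0]},
  {"translation":[-0.035,-0.012,0],"twist":[0,0,0]},
  {"translation":[-0.035,-0.012,0],"twist":[0,0,0]},
  {"translation":[-0.035,-0.012,0],"twist":[0,0,0]},
  {"translation":[-0.035,-0.012,0],"twist":[0,0,0]},
  {"translation":[-0.035,-0.012,0.1],"twist":[0,0,0]},
  {"translation":[-0.035,-0.012,0.25],"twist":[0,0,0]},
  {"translation":[-0.035,-0.012,0.4],"twist":[0,0,0]},
  {"translation":[-0.035,-0.012,0.6],"twist":[0,0,0]},
  {"translation":[-0.035,-0.012,0.7],"twist":[0,0,0]},
], grip=-0.2)

```text
t: 11.2
ee_pos: [537.4, -131.7, 212.6]
orientation: [3.102, 0.491, 0.004]
ft_force: [-0.1, -0.2, 0.5]
width: 52.6
```

>>> send_rows([
  {"translation":[0.1,0.06,0],"twist":[0,0,0]},
  {"translation":[0.2,0.12,0],"twist":[0,0,0]},
  {"translation":[0.3,0.19,0],"twist":[0,0,0]},
  {"translation":[0.4,0.25,0],"twist":[0,0,0]},
  {"translation":[0.5,0.31,0],"twist":[0,0,0]},
  {"translation":[0.58,0.35,0],"twist":[0,0,0]},
  {"translation":[0.64,0.385,0],"twist":[0,0,0]},
  {"translation":[0.64,0.385,-0.05],"twist":[0,0,0]},
  {"translation":[0.64,0.385,-0.1],"twist":[0,0,0]},
  {"translation":[0.64,0.385,-0.1],"twist":[0,0,0]},
])

```text
t: 12.2
ee_pos: [599.5, -93.1, 199.3]
orientation: [-3.102, -0.49, 0.003]
ft_force: [-0.1, 0.2, 0.1]
width: 53.1
```

Run:
```python
from h import *
b=shot('scene','scene2')[100:230,230:370]
cv2.imwrite('pics/c4.png',cv2.resize(b,None,fx=5,fy=4.6,interpolation=cv2.INTER_CUBIC))
print(ctrl.get_obs()['ee_pos'])
d=np.load('pose.npz');W=lambda p:np.r_[d['R']@np.array(p[:2])+d['t'],p[2]]
print('grip withdrawn predicted crop',(proj('scene2',W((-35,-46,131)))-[230,100])*[5,4.6],'shot',(proj('scene2',W((-35,-72,131)))-[230,100])*[5,4.6],'handle',(proj('scene2',(600.5,-93,141))-[230,100])*[5,4.6])
```

```text
[599.7387986  -93.21020934 199.69526694]
grip withdrawn predicted crop [408.2549577  295.37654416] shot [456.90353563 311.8259562 ] handle [256.06878567 247.5545751 ]
```

View pics/c4.png

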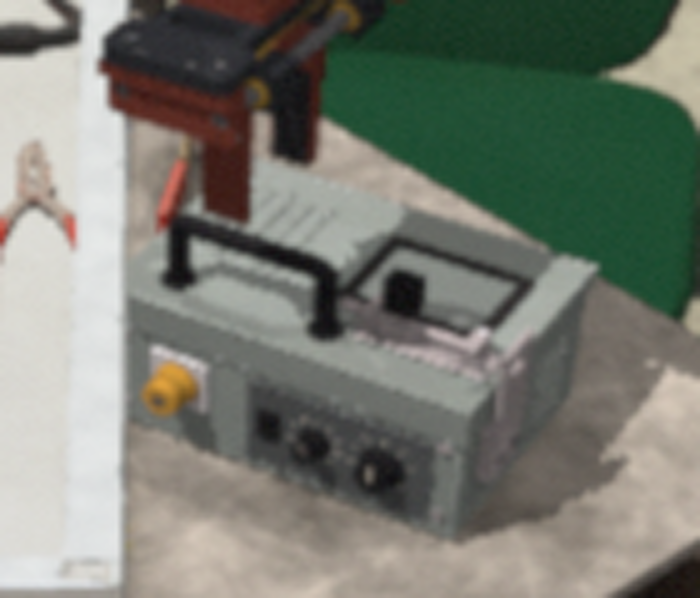

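The bolt grip is now at (404,293), against a prediction of (408,295) for fully withdrawn. The bar's middle is at about (255,245), against (256,248) for my target. I'll descend and close.

>>> send_rows([
  {"translation":[0,0,-0.07],"twist":[0,0,0]},
  {"translation":[0,0,-0.14],"twist":[0,0,0]},
  {"translation":[0,0,-0.21],"twist":[0,0,0]},
  {"translation":[0,0,-0.28],"twist":[0,0,0]},
  {"translation":[0,0,-0.35],"twist":[0,0,0]},
  {"translation":[0,0,-0.42],"twist":[0,0,0]},
  {"translation":[0,0,-0.49],"twist":[0,0,0]},
  {"translation":[0,0,-0.55],"twist":[0,0,0]},
  {"translation":[0,0,-0.59],"twist":[0,0,0]},
  {"translation":[0,0,-0.59],"twist":[0,0,0]},
])

```text
t: 13.25
ee_pos: [600.2, -93.0, 140.7]
orientation: [-3.103, -0.491, 0.002]
ft_force: [-0.0, 0.0, -0.4]
width: 52.7
```

>>> send_rows([
  {"translation":[0,0,0],"twist":[0,0,0]},
  {"translation":[0,0,0],"twist":[0,0,0]},
  {"translation":[0,0,0],"twist":[0,0,0]},
  {"translation":[0,0,0],"twist":[0,0,0]},
  {"translation":[0,0,0],"twist":[0,0,0]},
  {"translation":[0,0,0],"twist":[0,0,0]},
  {"translation":[0,0,0],"twist":[0,0,0]},
  {"translation":[0,0,0],"twist":[0,0,0]},
  {"translation":[0,0,0],"twist":[0,0,0]},
  {"translation":[0,0,0],"twist":[0,0,0]},
], grip=1)

```text
t: 14.25
ee_pos: [600.6, -93.3, 141.4]
orientation: [3.103, 0.491, 0.0]
ft_force: [1.5, -3.3, -0.0]
width: 10.9
```

Run:
```python
from h import *
o=ctrl.get_obs();print(o['ee_pos'],o['ft_force'],o['width'])
# arc offsets (units of 0.1 m) from shut, yaw -1.258
fx=np.array([.308,-.951])
for a in np.radians([2,4,6,8,10,13,16,19,22,25,28,31,34,37,40,43,46,49,52,54,56,58,59,60]):
    c,s=np.cos(a),np.sin(a); X=-120*c+56*s+120; Z=120*s+56*c-56
    print(round(np.degrees(a)),(np.r_[fx*X,Z]/100).round(3).tolist())
```

```text
[600.64829208 -93.26711806 141.41519506] [ 1.48256108 -3.3001916  -0.0172979 ] 10.857809509515597
2 [0.006, -0.019, 0.042]
4 [0.013, -0.04, 0.082]
6 [0.02, -0.062, 0.122]
8 [0.028, -0.085, 0.162]
10 [0.036, -0.11, 0.2]
13 [0.048, -0.149, 0.256]
16 [0.062, -0.191, 0.309]
19 [0.076, -0.236, 0.36]
22 [0.092, -0.283, 0.409]
25 [0.108, -0.332, 0.455]
28 [0.124, -0.384, 0.498]
31 [0.142, -0.437, 0.538]
34 [0.16, -0.493, 0.575]
37 [0.178, -0.55, 0.609]
40 [0.197, -0.609, 0.64]
43 [0.217, -0.67, 0.668]
46 [0.237, -0.732, 0.692]
49 [0.257, -0.794, 0.713]
52 [0.278, -0.858, 0.73]
54 [0.292, -0.901, 0.74]
56 [0.306, -0.945, 0.748]
58 [0.32, -0.988, 0.754]
59 [0.327, -1.01, 0.757]
60 [0.334, -1.032, 0.759]
```

The bar is held (width 10.9 mm) with a small side force of about 3.6 N. I'll lift along the hinge arc, going to 22° first and then checking.

>>> send_rows([
  {"translation":[0.006,-0.019,0.042],"twist":[0,0,0]},
  {"translation":[0.013,-0.04,0.082],"twist":[0,0,0]},
  {"translation":[0.02,-0.062,0.122],"twist":[0,0,0]},
  {"translation":[0.028,-0.085,0.162],"twist":[0,0,0]},
  {"translation":[0.036,-0.11,0.2],"twist":[0,0,0]},
  {"translation":[0.048,-0.149,0.256],"twist":[0,0,0]},
  {"translation":[0.062,-0.191,0.309],"twist":[0,0,0]},
  {"translation":[0.076,-0.236,0.36],"twist":[0,0,0]},
  {"translation":[0.092,-0.283,0.409],"twist":[0,0,0]},
  {"translation":[0.092,-0.283,0.409],"twist":[0,0,0]},
])

```text
t: 15.25
ee_pos: [609.5, -120.7, 183.8]
orientation: [-3.101, -0.49, 0.0]
ft_force: [-0.5, 8.7, -0.4]
width: 11.0
```

>>> send_rows([
  {"translation":[0.016,-0.049,0.046],"twist":[0,0,0]},
  {"translation":[0.032,-0.101,0.089],"twist":[0,0,0]},
  {"translation":[0.05,-0.154,0.129],"twist":[0,0,0]},
  {"translation":[0.068,-0.21,0.166],"twist":[0,0,0]},
  {"translation":[0.086,-0.267,0.2],"twist":[0,0,0]},
  {"translation":[0.105,-0.326,0.231],"twist":[0,0,0]},
  {"translation":[0.125,-0.387,0.259],"twist":[0,0,0]},
  {"translation":[0.145,-0.449,0.283],"twist":[0,0,0]},
  {"translation":[0.165,-0.511,0.304],"twist":[0,0,0]},
  {"translation":[0.165,-0.511,0.304],"twist":[0,0,0]},
])

```text
t: 16.25
ee_pos: [626.5, -172.2, 215.2]
orientation: [-3.102, -0.49, -0.002]
ft_force: [-1.6, 7.0, 7.4]
width: 11.0
```

Run:
```python
from h import *
b=shot('scene','scene3')[80:230,230:370]
cv2.imwrite('pics/c5.png',cv2.resize(b,None,fx=4,fy=4,interpolation=cv2.INTER_CUBIC))
o=ctrl.get_obs();print(o['ee_pos'],o['ft_force'],o['moment'],o['width'])
```

```text
[ 626.45181266 -172.04449128  215.1822758 ] [-2.24771049  6.19376649  7.30502513] [1.0836986  0.31944817 0.02302183] 10.744968757797693
```

View pics/c5.png

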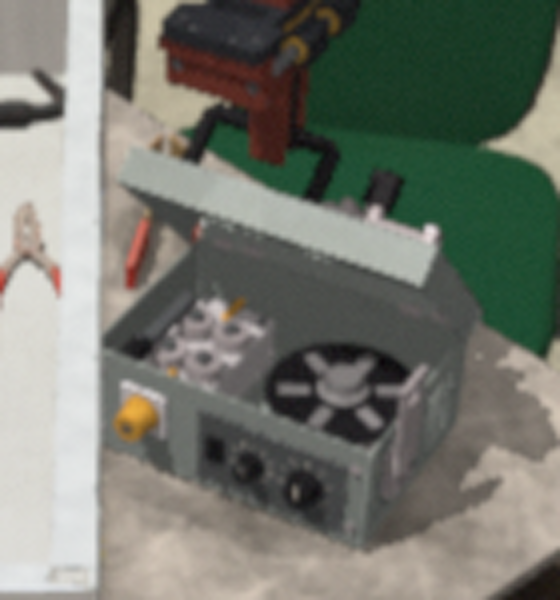

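The cover is open to about 49° (chord 111 mm, which gives 49.6°), the bow is held at (260,130), and the bolt is back and clear of the eye at (395,385). The small outward force says that my arc runs about 2 mm low, so I'll correct that on the way to 60°.

>>> send_rows([
  {"translation":[0.021,-0.064,0.025],"twist":[0,0,0]},
  {"translation":[0.035,-0.107,0.04],"twist":[0,0,0]},
  {"translation":[0.049,-0.151,0.052],"twist":[0,0,0]},
  {"translation":[0.063,-0.194,0.061],"twist":[0,0,0]},
  {"translation":[0.07,-0.216,0.065],"twist":[0,0,0]},
  {"translation":[0.076,-0.234,0.068],"twist":[0,0,0]},
  {"translation":[0.076,-0.234,0.068],"twist":[0,0,0]},
  {"translation":[0.076,-0.234,0.068],"twist":[0,0,0]},
  {"translation":[0.076,-0.234,0.068],"twist":[0,0,0]},
  {"translation":[0.076,-0.234,0.068],"twist":[0,0,0]},
])

```text
t: 17.3
ee_pos: [633.9, -195.1, 221.0]
orientation: [-3.102, -0.491, -0.001]
ft_force: [0.9, 5.5, 1.0]
width: 11.1
```

Run:
```python
from h import *
d=shot('scene','scene4')
cv2.imwrite('pics/c6.png',cv2.resize(d,(800,600),interpolation=cv2.INTER_CUBIC))
b=d[70:220,230:370];cv2.imwrite('pics/c7.png',cv2.resize(b,None,fx=4,fy=4,interpolation=cv2.INTER_CUBIC))
o=ctrl.get_obs();e=o['ee_pos'];print(e,o['ft_force'],o['width'],o['qvel'].round(3))
s=np.array([600.6,-93.3,141.4]);print('angle by chord',np.degrees(2*np.arcsin(np.linalg.norm(e-s)/2/132.4)))
p=np.load('pose.npz');R,t=p['R'],p['t']
x=(R.T@(e[:2]-t))[0]; print('angle by hinge est',np.degrees(np.arctan2(e[2]-85,70-x))-25.02, np.hypot(e[2]-85,70-x))
# predicted cover front top edge for 55/60/65 deg (crop c7 px)
for a in(55,60,65):
    c,sn=np.cos(np.radians(a)),np.sin(np.radians(a))
    for y in(-100,100):
        X,Z=70-140*c+16*sn,85+140*sn+16*c
        q=np.r_[R@[X,y]+t,Z];print(a,y,((proj('scene4',q)-[230,70])*4).round(0))
```

```text
[ 633.93812465 -195.09780983  220.9946793 ] [0.93022523 5.6815937  0.21753514] 10.917905705816576 [-0.    -0.001 -0.001 -0.     0.001  0.   ]
angle by chord 60.526567965554456
angle by hinge est 59.97550858823749 136.5150935562411
55 -100 [450. 266.]
55 100 [153. 167.]
60 -100 [459. 249.]
60 100 [162. 152.]
65 -100 [468. 233.]
65 100 [172. 137.]
```

View pics/c7.png

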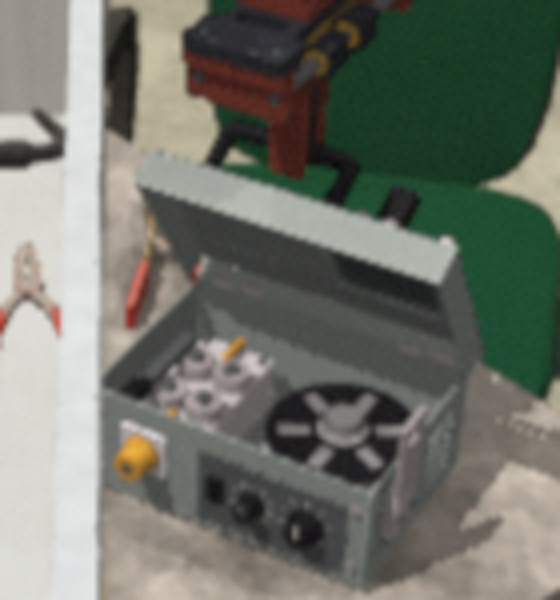

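View pics/c6.png

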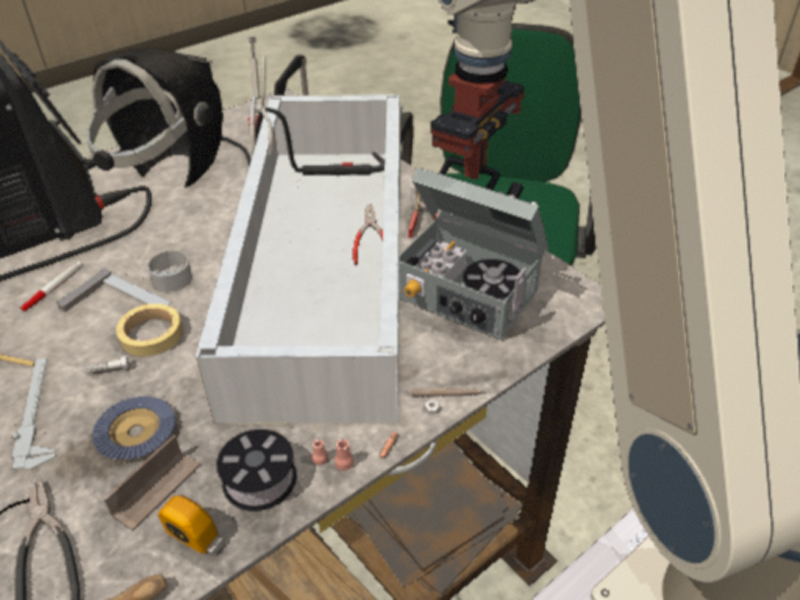

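In the crop, the cover's top front edge runs from (152,152) to (452,240). The 60° prediction is (162,152) to (459,249), so it agrees within a few degrees. In the full picture the punch, nut, collet and spool are where they were. I'll hold one second, then hand in.

>>> send_rows([
  {"translation":[0,0,0],"twist":[0,0,0]},
  {"translation":[0,0,0],"twist":[0,0,0]},
  {"translation":[0,0,0],"twist":[0,0,0]},
  {"translation":[0,0,0],"twist":[0,0,0]},
  {"translation":[0,0,0],"twist":[0,0,0]},
  {"translation":[0,0,0],"twist":[0,0,0]},
  {"translation":[0,0,0],"twist":[0,0,0]},
  {"translation":[0,0,0],"twist":[0,0,0]},
  {"translation":[0,0,0],"twist":[0,0,0]},
  {"translation":[0,0,0],"twist":[0,0,0]},
])

```text
t: 18.35
ee_pos: [633.9, -195.1, 221.0]
orientation: [-3.102, -0.491, -0.001]
ft_force: [0.7, 5.5, 0.9]
width: 11.3
```

```bash
python3 -c "
from workcell import ctrl
o=ctrl.get_obs();print(o['t'],o['ee_pos'],o['ft_force'],o['width']);print(ctrl.close_job())"
```

```text
18.35 [ 633.92070169 -195.08367047  220.99653531] [0.69178105 5.51337891 0.92846252] 11.33571491308998
the job is handed in; nothing more can be done
None
```

The bolt is fully back and the cover is being held open at about 60° by its bow handle. I handed the job in at 18.35 s, and it reported no verdict.

- **Bolt:** I gripped its block and slid it 26 mm until it stopped. A further 2.5 mm commanded moved it only 0.2 mm, with the force rising to 17 N. A picture showed the block where a fully withdrawn bolt should be.
- **Cover angle:** The chord from the shut position gave 60.5° and the estimated hinge gave 60.0°. The cover's front edge in the last picture agreed within a few degrees.
- **Steadiness:** During a one-second hold the arm did not move, with about 5.5 N on the tool and the bar still gripped.
- **Other things on the table:** In the last scene picture the centre punch, nut, collet body and spare spool looked unmoved. The magnet in the tray is hidden in that view, but the arm never went near it.

**What disagreed:**
- My hinge arc ran 2–4 mm low: the handle measured 136.5 mm from the estimated hinge, against 132.4 mm nominal. I corrected for this on the way up.
- The gripper read about 11 mm on the 12 mm bar.

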